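# Find and release the latched light key on a plant-culture bench

## Task

One of the four identical latching keys on the cream control box was left on: it is latched slightly down. With the fingertips, tap each key lightly from left to right (as the robot sees them) to feel which one it is, without pushing any key far enough to switch it; then press the latched key right down and let go, so that it springs up and all four are up. Do not push the box or the keys hard, and leave the glassware, stopper and vial where they stand.

Things in the scene. Friction and masses are not known exactly. Their poses are not given: they have to be found in the camera images.
- console: cream control box fixed to the table, 150 mm deep (x) by 270 mm long (y), top panel at 60 mm. Origin on the table under the middle of the key row; x points across the box away from the robot, y along the row to the left; it reaches from x = -60 to +90 mm. Four identical white keys, 55 mm apart, stand in a row on its top; behind them (x = +28 to +84 mm) lies a black rubber mat.
- place1 (a point): fixed point on the top panel (60 mm above the table), under the middle of the leftmost key (left as the robot sees it, +y side); it does not move with the key. A key's flat top, 36 mm across the row by 26 mm along it, is 18 mm above this point when up, 14 mm when latched, 8 mm at the bottom of its stroke; gaps between keys are 29 mm.
- place2 (a point): fixed point on the top panel (60 mm above the table), under the middle of the second key from the left (left as the robot sees it, +y side); it does not move with the key. A key's flat top, 36 mm across the row by 26 mm along it, is 18 mm above this point when up, 14 mm when latched, 8 mm at the bottom of its stroke; gaps between keys are 29 mm.
- place3 (a point): fixed point on the top panel (60 mm above the table), under the middle of the third key from the left (left as the robot sees it, +y side); it does not move with the key. A key's flat top, 36 mm across the row by 26 mm along it, is 18 mm above this point when up, 14 mm when latched, 8 mm at the bottom of its stroke; gaps between keys are 29 mm.
- place4 (a point): fixed point on the top panel (60 mm above the table), under the middle of the rightmost key (left as the robot sees it, +y side); it does not move with the key. A key's flat top, 36 mm across the row by 26 mm along it, is 18 mm above this point when up, 14 mm when latched, 8 mm at the bottom of its stroke; gaps between keys are 29 mm.
- key_a (a joint): downward travel in m of one of the four keys: 0 up, 0.004 latched, 0.010 bottom stop. The letter does not tell its place in the row: places are mixed anew each time. A key that is up gives at once, with about 1 N, and 0.8 N more per mm. Pushed down 7 mm or more it counts as wrongly switched on.
- key_b (a joint): downward travel in m of one of the four keys: 0 up, 0.004 latched, 0.010 bottom stop. The letter does not tell its place in the row: places are mixed anew each time. Exactly one of the four starts latched: its top is 4 mm lower, and it does not give until about 4 N, then 0.8 N more per mm.
- key_c (a joint): downward travel in m of one of the four keys: 0 up, 0.004 latched, 0.010 bottom stop. The letter does not tell its place in the row: places are mixed anew each time. The latched key's catch lets go at about 8 mm travel; push it to the bottom (9 to 11 N). Once let go it springs up by itself.
- key_d (a joint): downward travel in m of one of the four keys: 0 up, 0.004 latched, 0.010 bottom stop. The letter does not tell its place in the row: places are mixed anew each time. A key once up stays up as an ordinary spring key. See the other keys for forces.
- flask1: one capped conical culture flask with green plantlets, 66 mm wide at the foot, 107 mm tall, foil cap; stands on the table near the left end of the box. Origin at the centre of its underside. A bystander: leave it alone.
- flask2: a second flask just like it, near the right end of the box. Origin at the centre of its underside. A bystander: leave it alone.
- dish: closed clear petri dish, 90 mm across, 16 mm high, on the table between robot and box. Origin at the centre of its underside. A bystander: leave it alone.
- amber: amber glass jar with black cap, 56 mm across, 105 mm tall, on the table beyond the box. Origin at the centre of its underside. A bystander: leave it alone.
- burner: squat glass spirit burner, unlit, 76 mm across, 72 mm tall, on the table beyond the box. Origin at the centre of its underside. A bystander: leave it alone.
- stopper: red-brown rubber stopper, 28 mm across, 24 mm tall, standing on the rubber mat of the box behind the keys. Origin at the centre of its underside. A bystander: leave it alone.
- vial: small vial with blue cap, 24 mm across, 34 mm tall, standing on the rubber mat of the box behind the keys. Origin at the centre of its underside. A bystander: leave it alone.

How it is judged (in metres and radians):
On the way, in this order (a step that is already met when the one before it is completed fails the run):
1. the leftmost key is tapped with the fingers (((contact force between key_a and the fingers above 0.4 N and horizontal distance between key_a and place1 below 0.01 m) or (contact force between key_b and the fingers above 0.4 N and horizontal distance between key_b and place1 below 0.01 m) or (contact force between key_c and the fingers above 0.4 N and horizontal distance between key_c and place1 below 0.01 m) or (contact force between key_d and the fingers above 0.4 N and horizontal distance between key_d and place1 below 0.01 m))), for 0.02 s.
2. the second key from the left is tapped with the fingers (((contact force between key_a and the fingers above 0.4 N and horizontal distance between key_a and place2 below 0.01 m) or (contact force between key_b and the fingers above 0.4 N and horizontal distance between key_b and place2 below 0.01 m) or (contact force between key_c and the fingers above 0.4 N and horizontal distance between key_c and place2 below 0.01 m) or (contact force between key_d and the fingers above 0.4 N and horizontal distance between key_d and place2 below 0.01 m))), for 0.02 s.
3. the third key from the left is tapped with the fingers (((contact force between key_a and the fingers above 0.4 N and horizontal distance between key_a and place3 below 0.01 m) or (contact force between key_b and the fingers above 0.4 N and horizontal distance between key_b and place3 below 0.01 m) or (contact force between key_c and the fingers above 0.4 N and horizontal distance between key_c and place3 below 0.01 m) or (contact force between key_d and the fingers above 0.4 N and horizontal distance between key_d and place3 below 0.01 m))), for 0.02 s.
4. the rightmost key is tapped with the fingers (((contact force between key_a and the fingers above 0.4 N and horizontal distance between key_a and place4 below 0.01 m) or (contact force between key_b and the fingers above 0.4 N and horizontal distance between key_b and place4 below 0.01 m) or (contact force between key_c and the fingers above 0.4 N and horizontal distance between key_c and place4 below 0.01 m) or (contact force between key_d and the fingers above 0.4 N and horizontal distance between key_d and place4 below 0.01 m))), for 0.02 s.
5. the latched key has been pressed and has sprung up, so that all four are up (value of joint each of key_a, key_b, key_c, key_d below 0.0012 m), for 0.1 s.
At the end, for the whole second after the job is handed in: all four keys are up (less than 1.2 mm down) and every bystander is at rest within 20 mm of where it stood (all of step 5 and distance of each of flask1, flask2, dish, amber, burner, stopper, vial from where it was at the start of the episode below 0.02 m and linear speed of each of flask1, flask2, dish, amber, burner, stopper, vial below 0.02 m/s); the robot touches nothing.
It fails at once if a key that was up is pushed down 7 mm or more, which would switch it on (value of joint any of key_a, key_b, key_d above 0.007 m).
It fails at once if the box or a key is pushed with more than 30 N (contact force between any of console, key_a, key_b, key_c, key_d and the arm above 30 N or contact force between any of console, key_a, key_b, key_c, key_d and the fingers above 30 N).
It fails at once if a bystander is lifted, tipped or pushed more than 20 mm (distance of any of flask1, flask2, dish, amber, burner, stopper, vial from where it was at the start of the episode above 0.02 m or angle between any of flask1, flask2, dish, amber, burner, stopper, vial's own z axis and vertical above 0.35 rad).
It also fails if it takes over 51 s, if anything falls off the work surface, if the arm or the gripper's body presses on something with over 40 N, if the wrist force passes 120 N, or if a joint passes its speed limit or range.

## Robot

A 7-joint arm with a two-finger parallel gripper is mounted at the origin on the work surface. World frame = base frame: x ahead of the robot, y to its left, z up, the work surface at z = 0. Lengths are in m, angles in degrees, forces in N, time in s.
With the tool pointing down it reaches from about 0.425 to 0.875 m from the base axis. Payload 4.7 kg.
Tool frame: the origin (TCP) lies at the centre of the arm's flange, where the gripper is bolted on; the fingertips stand 182 mm ahead of it and the grasp point (between the pads) lies 164 mm ahead of it; z points along the fingers, x is the direction in which the jaws open and shut, and the axes are right-handed (so a half turn about z gives the same grasp; the last joint's range is limited). The gripper opens to 87 mm and grips with 3 to 60 N. Pads are 19 mm wide; open, the fingers measure 117 mm over their backs; the gripper's body (75 mm by 190 mm) begins 51 mm behind the grasp point.
Start: joints at [64.635, 18.392, -4.016, 83.108, 1.295, 78.541, -3.26], TCP at [0.287, -0.583, 0.405] pointing down, gripper open.
Joint ranges: [-163.93, 163.93], [-17.29, 119.83], [-79.2, 71.16], [3.27, 140.29], [-89.18, 269.18], [5.43, 117.66], [-154.24, 154.24]. Speed limits (degrees/s): [147.25, 147.25, 180, 180, 180, 180, 180].

## Interface

Orientations are given as [roll, pitch, yaw] about the fixed x, y, z axes, in that order (R = Rz(yaw) Ry(pitch) Rx(roll)).
In Python, from cell import env gives the robot as it stands. The module is installed in compiled form; this text tells all that it offers.
- The arm moves only by the tool carry_out, never from a script. Its argument "increments" is a list of rows, each a list of 5 numbers: the shift along the world's x, y, z in m, then the turn about the world's z in degrees, then the gripper's target within -1 to 1 (shut at 1, half-way at 0, fully open at -1). In form: [[dx, dy, dz, spin, jaw], ...]. A call has 1 to 20 rows; each row is the pose to reach, as a shift and turn from the pose commanded when the call began; what a row does not reach only later rows make up. A row lasts 1/10 s, in which the tool goes at most 50 mm and 8.59 degrees, less where a joint would pass 70% of its speed; a pose out of reach is approached as far as the arm can. A call with a gripper value outside its range is refused whole. The fingers move at their own pace and stop on an object; "grip_force" is the grip in N (left out, the last holds). Time passes only in rows, so rows that repeat a pose let the fingers close. It gives the time, the measured TCP pose, the force and the opening at its end, in the units of the state.
- env.get_obs(): the state, without advancing time (a new reading comes with each control period).
- env.read_camera(name): name is "scene" or "top"; returns (picture, depth): 420x560x3 uint8, red, green, blue; 420x560 float32, m along the optical axis (not along the pixel's ray), 0 where there is no reading.
- env.get_calibration(name): a dict with "K" (3x3 intrinsics, pixels), "k1" (the pictures are not rectified: a ray, as slopes to the right and down, at radius r is drawn at 1 + k1 r^2 times it, then the intrinsics apply), "camera_from_world" (4x4, takes a point from world to camera coordinates). Camera axes: x right, y down, z forward; pixel columns grow to the right and rows downward; lengths in m; the calibration is good to about 2 mm. A picture is of the moment at which its call begins. get_calibration takes no time and is no camera call.
- env.sign_off(): hands the job in, once; it reports no verdict.
The state is a dict: "time_s": time; "qpos": joint angles; "joint_velocities": joint speeds; "effort": joint torques, N m; "tool_pos": TCP position; "tool_rot": TCP orientation; "force": force on the tool from outside, world axes, zero at the start; "wrist_torque": the same for the moment, N m; "grip_width": finger opening in m.
Only numpy, scipy, OpenCV 4.12 (cv2) and the standard library are available. Lean on these libraries where they do the work, as an engineer would, in place of code of your own. Each camera call takes 0.05 s, during which the arm holds its last target.

## Working session

There is one attempt and no reset: what is moved stays moved. The work goes in short steps, Python scripts to look and compute and a tool call to move; the robot and the scene stay as the last step left them, time stands still between calls to the robot, and variables do not carry over. Pictures are saved under pics/ and viewed, and the job is handed in when it is done.

Besides the shell and the picture viewer there is one more tool, called after "Call:" as name(argument=value, ...) on one line, values as JSON. carry_out: Moves the arm, as the interface text tells. Its arguments: {"type":"object","properties":{"increments":{"type":"array"},"grip_force":{"type":"number"}},"required":["increments"]}

```bash
mkdir -p pics
python3 - <<'E'
from cell import env
import cv2, numpy as np
o=env.get_obs()
for k in o: print(k,np.round(o[k],4))
for n in ("scene","top"):
    p,d=env.read_camera(n); np.savez(f"{n}0.npz",p=p,d=d)
    cv2.imwrite(f"pics/{n}0.png",cv2.cvtColor(p,cv2.COLOR_RGB2BGR))
    c=env.get_calibration(n); print(n,c)
E
```

```text
time_s 0.0
qpos [64.6342 18.4395 -4.0159 83.1766  1.2959 78.5402 -3.2602]
joint_velocities [-0.0885 -0.0312  0.0617  0.0213  0.0094 -0.0363  0.0284]
effort [-2.00000e-04 -4.91276e+01 -4.03900e-01 -3.12526e+01 -6.39000e-02
  4.36000e-02  2.00000e-04]
tool_pos [ 0.2866 -0.5832  0.4036]
tool_rot [ 1.799934e+02  1.110000e-01 -6.382410e+01]
force [-0.1683  0.3184 -0.3269]
wrist_torque [-0.0158 -0.006  -0.0108]
grip_width 0.087
scene {'K': array([[385.55827539,   0.        , 277.73346526],
       [  0.        , 385.55827539, 212.10149037],
       [  0.        ,   0.        ,   1.        ]]), 'k1': -0.03496113413259311, 'camera_from_world': array([[-0.17241024,  0.98501182, -0.00514078,  0.05045154],
       [ 0.73315198,  0.12483733, -0.66850865, -0.40779823],
       [-0.65784716, -0.11902671, -0.7436866 ,  1.09475076],
       [ 0.        ,  0.        ,  0.        ,  1.        ]])}
top {'K': array([[399.57327836,   0.        , 280.88081872],
       [  0.        , 399.57327836, 210.11805605],
       [  0.        ,   0.        ,   1.        ]]), 'k1': -0.0826373633791258, 'camera_from_world': array([[ 0.00735853, -0.99940776, -0.03361517,  0.05035729],
       [-0.99650578, -0.00453197, -0.08340073,  0.5887356 ],
       [ 0.083199  ,  0.03411142, -0.99594896,  0.79917909],
       [ 0.        ,  0.        ,  0.        ,  1.        ]])}
```

View pics/scene0.png

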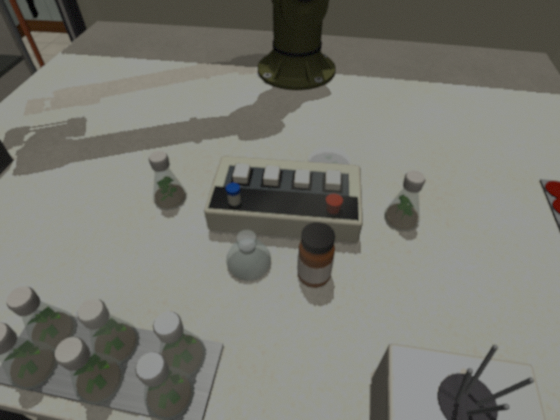

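View pics/top0.png

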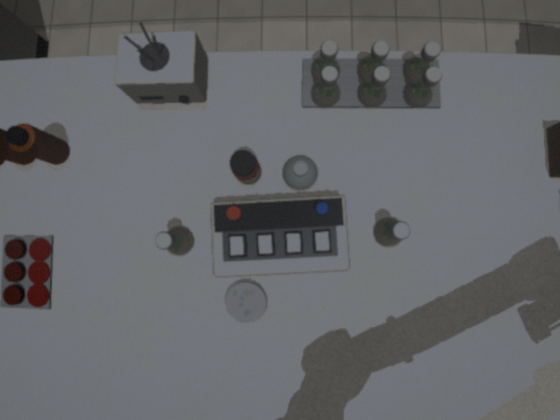

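The top view shows the key row at about (237,246), (265,244), (294,243), (322,241), with image left = +y, so the leftmost key is at (237,246). The stopper is at (233,213) and the vial at (322,208), both behind the row. Next I measure the keys by casting rays.

```bash
cat > h.py <<'E'
import numpy as np, cv2
from cell import env
def ray(n,uv,z):
    c=env.get_calibration(n);K=c["K"];T=c["camera_from_world"]
    d=cv2.undistortPoints(np.array([[uv]],float),K,np.array([c["k1"],0,0,0,0]))[0,0]
    # exact inverse by iteration
    xd=np.array([(uv[0]-K[0,2])/K[0,0],(uv[1]-K[1,2])/K[1,1]]);x=xd.copy()
    for _ in range(30): x=xd/(1+c["k1"]*(x@x))
    R=T[:3,:3];o=-R.T@T[:3,3];v=R.T@np.array([x[0],x[1],1])
    return o+v*(z-o[2])/v[2]
def pt(n,uv,dep):
    c=env.get_calibration(n);K=c["K"];T=c["camera_from_world"]
    xd=np.array([(uv[0]-K[0,2])/K[0,0],(uv[1]-K[1,2])/K[1,1]]);x=xd.copy()
    for _ in range(30): x=xd/(1+c["k1"]*(x@x))
    return T[:3,:3].T@(np.array([x[0],x[1],1])*dep-T[:3,3])
E
python3 - <<'E'
from h import *
for n,(r0,r1,c0,c1) in dict(top=(228,262,218,342),scene=(155,192,225,350)).items():
    f=np.load(n+"0.npz");p=f["p"];d=f["d"]
    g=cv2.cvtColor(p,cv2.COLOR_RGB2GRAY)
    roi=g[r0:r1,c0:c1]
    for th in (130,150,170):
        m=(roi>th).astype(np.uint8)
        N,l,s,ce=cv2.connectedComponentsWithStats(m)
        for i in range(1,N):
            if 60<s[i,4]<500 and s[i,2]<30:
                u,v=ce[i]+[c0,r0]
                mm=np.zeros_like(g,bool);mm[r0:r1,c0:c1]=l==i
                mm2=cv2.erode(mm.astype(np.uint8),np.ones((3,3)))>0
                dd=np.median(d[mm2]) if mm2.any() else 0
                print(n,th,s[i],np.round([u,v],1),ray(n,(u,v),.078).round(4),pt(n,(u,v),dd).round(4))
    big=cv2.resize(p[r0-20:r1+20,c0-20:c1+20],None,fx=4.5,fy=4.5,interpolation=cv2.INTER_CUBIC)
    cv2.imwrite(f"pics/{n}_z.png",cv2.cvtColor(big,cv2.COLOR_RGB2BGR))
f=np.load("top0.npz");d=f["d"]
for nm,uv in dict(stopper=(233,212),vial=(322,208),panel=(280,268),panel2=(216,250),dish=(246,300),amber=(243,160),fl1=(163,240),fl2=(401,230)).items():
    print(nm,pt("top",uv,np.median(d[uv[1]-1:uv[1]+2,uv[0]-1:uv[0]+2])).round(4))
E
```

```text
stopper [0.5794 0.144  0.0847]
vial [ 0.5869 -0.026   0.0953]
panel [0.4719 0.0535 0.061 ]
panel2 [0.5058 0.1802 0.0613]
dish [0.4027 0.1248 0.0166]
amber [0.6766 0.1235 0.1057]
fl1 [0.5242 0.272  0.1083]
fl2 [ 0.5458 -0.171   0.1075]
```

View pics/top_z.png

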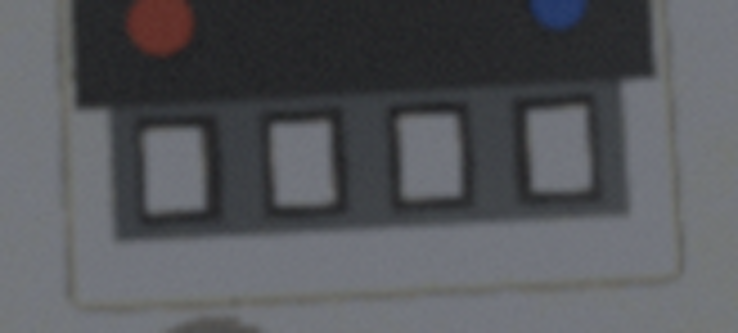

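View pics/scene_z.png

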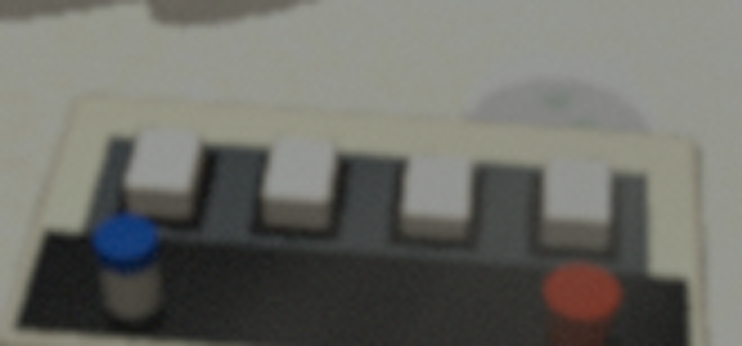

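The pictures are dark, so the threshold was too high. In the scene close-up the third key from the image left, which is the second from the robot's left, looks a little lower. I redo the masks with a lower threshold.

Run:
```python
from h import *
for n,(r0,r1,c0,c1) in dict(top=(228,262,222,336),scene=(158,192,228,350)).items():
    f=np.load(n+"0.npz");p=f["p"];d=f["d"]
    g=cv2.cvtColor(p,cv2.COLOR_RGB2GRAY)
    roi=g[r0:r1,c0:c1]
    for th in ((95,105) if n=="top" else (118,130,)):
        m=(roi>th).astype(np.uint8)
        N,l,s,ce=cv2.connectedComponentsWithStats(m,connectivity=4)
        for i in range(1,N):
            if 60<s[i,4]<500 and s[i,2]<30:
                u,v=ce[i]+[c0,r0]
                mm=np.zeros_like(g,np.uint8);mm[r0:r1,c0:c1]=l==i
                mm2=cv2.erode(mm,np.ones((5,5)))>0
                dd=np.median(d[mm2]) if mm2.any() else 0
                # mean height over pixels
                zs=[pt(n,(uu,vv),d[vv,uu])[2] for vv,uu in zip(*np.where(mm2))]
                print(n,th,s[i],np.round([u,v],1),ray(n,(u,v),.078).round(4),pt(n,(u,v),dd).round(4),"z",np.mean(zs).round(4))
```

```text
top 95 [ 94   4  13  18 216] [321.9 240.8] [ 0.5253 -0.027   0.078 ] [ 0.5253 -0.0269  0.079 ] z 0.0787
top 95 [ 65   6  13  18 214] [293.2 242.3] [0.5223 0.028  0.078 ] [0.5223 0.028  0.079 ] z 0.0864
top 95 [ 37   7  13  18 205] [264.8 243.9] [0.5187 0.0826 0.078 ] [0.5187 0.0828 0.0753] z 0.0828
top 95 [  8   9  13  18 211] [236.3 245.3] [0.5156 0.1376 0.078 ] [0.5156 0.1375 0.0791] z 0.079
top 105 [ 94   4  13  18 199] [321.9 240.9] [ 0.5253 -0.027   0.078 ] [ 0.5253 -0.027   0.079 ] z 0.0788
top 105 [ 66   6  12  17 196] [293.3 242.2] [0.5223 0.0277 0.078 ] [0.5223 0.0277 0.079 ] z 0.087
top 105 [ 37   8  13  17 196] [264.8 243.9] [0.5188 0.0825 0.078 ] [0.5188 0.0827 0.0753] z 0.0833
top 105 [  9   9  12  17 193] [236.3 245.3] [0.5155 0.1375 0.078 ] [0.5155 0.1373 0.0791] z 0.079
```

Key tops as measured:

| Key | Place | x (m) | y (m) | Depth z (m) |
|---|---|---|---|---|
| K1 | leftmost | 0.5155 | 0.1375 | 0.079 |
| K2 | second | 0.5188 | 0.0826 | 0.075 |
| K3 | third | 0.5223 | 0.028 | 0.079 |
| K4 | rightmost | 0.5253 | -0.027 | 0.079 |

- **Spacing and heading:** The keys are 55 mm apart, as they should be. The row heading gives a box yaw of about 3.4°.
- **Latched key:** K2's lower depth suggests it is the one. I still have to confirm that by feel.
- **Gripper:** I close the jaws with the jaw axis along x, a turn of about +67°, and move above K1.

Call:
carry_out(increments=[[0.006,0.018,0,2,1],[0.018,0.055,0,6,1],[0.032,0.1,0,11,1],[0.046,0.145,0,16,1],[0.06,0.19,0,21,1],[0.074,0.235,0,26,1],[0.089,0.28,0,31,1],[0.103,0.325,0,36,1],[0.117,0.37,0,41,1],[0.132,0.415,0,46,1],[0.146,0.46,0,51,1],[0.16,0.505,0,55,1],[0.174,0.55,0,59,1],[0.189,0.595,0,62,1],[0.203,0.64,-0.01,65,1],[0.215,0.68,-0.03,67,1],[0.224,0.708,-0.05,67,1],[0.2285,0.72,-0.07,67,1],[0.2285,0.7205,-0.09,67,1],[0.2285,0.7205,-0.1,67,1]], grip_force=10)

```text
time_s: 2.1
tool_pos: [0.5144, 0.1374, 0.3026]
tool_rot: [-180.0, 0.2, 3.3]
force: [0.2, 0.7, 0.4]
grip_width: 0.0007
```

Call:
carry_out(increments=[[0,0,0,0,1],[0,0,0,0,1],[0,0,0,0,1]])

```text
time_s: 2.4
tool_pos: [0.5157, 0.1368, 0.306]
tool_rot: [180.0, -0.1, 3.1]
force: [0.1, 0.7, 0.6]
grip_width: 0.0005
```

Run:
```python
from h import *
o=env.get_obs()
for k in ("time_s","tool_pos","tool_rot","force","grip_width"): print(k,np.round(o[k],4))
ps=[]
for n in ("scene","top"):
    p,d=env.read_camera(n)
    q=p[80:290,150:430] if n=="top" else p[60:270,130:410]
    ps.append(cv2.resize(q,(560,420)) if n=="x" else q)
cv2.imwrite("pics/a1.png",cv2.cvtColor(cv2.resize(np.vstack(ps),None,fx=1.4,fy=1.4),cv2.COLOR_RGB2BGR))
```

```text
time_s 2.4
tool_pos [0.5157 0.1368 0.306 ]
tool_rot [ 1.79988e+02 -1.20100e-01  3.11670e+00]
force [0.1321 0.692  0.5875]
grip_width 0.0005
```

View pics/a1.png

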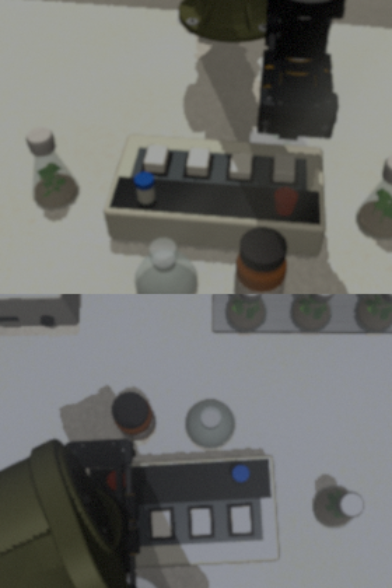

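The gripper is closed above K1, hiding it in the top view at about (110,525), and nothing looks disturbed. I descend to about 6 mm above the key, then feel downward in small steps.

Call:
carry_out(increments=[[0,0.0005,-0.005,0,1],[0,0.0005,-0.015,0,1],[0,0.0005,-0.025,0,1],[0,0.0005,-0.033,0,1],[0,0.0005,-0.037,0,1],[0,0.0005,-0.039,0,1],[0,0.0005,-0.039,0,1],[0,0.0005,-0.039,0,1],[0,0.0005,-0.039,0,1]])

```text
time_s: 3.4
tool_pos: [0.5154, 0.1377, 0.2662]
tool_rot: [180.0, -0.0, 3.2]
force: [0.0, -0.1, 0.4]
grip_width: -0.0
```

Call:
carry_out(increments=[[0,0,-0.001,0,1],[0,0,-0.002,0,1],[0,0,-0.003,0,1],[0,0,-0.003,0,1],[0,0,-0.003,0,1]])

```text
time_s: 3.9
tool_pos: [0.5152, 0.1376, 0.2627]
tool_rot: [180.0, 0.0, 3.2]
force: [0.1, -0.4, -1.1]
grip_width: 0.0006
```

Call:
carry_out(increments=[[0,0,-0.001,0,1],[0,0,-0.001,0,1],[0,0,-0.001,0,1]])

```text
time_s: 4.2
tool_pos: [0.5152, 0.1376, 0.2617]
tool_rot: [180.0, -0.0, 3.2]
force: [-0.3, -0.2, -0.4]
grip_width: 0.0006
```

Call:
carry_out(increments=[[0,0,-0.001,0,1],[0,0,-0.001,0,1],[0,0,-0.001,0,1]])

```text
time_s: 4.5
tool_pos: [0.5152, 0.1376, 0.2608]
tool_rot: [180.0, -0.0, 3.2]
force: [0.3, 1.0, -0.0]
grip_width: 0.0006
```

Call:
carry_out(increments=[[0,0,-0.001,0,1],[0,0,-0.001,0,1],[0,0,-0.001,0,1]])

```text
time_s: 4.8
tool_pos: [0.5152, 0.1376, 0.2599]
tool_rot: [180.0, -0.0, 3.2]
force: [0.2, 0.7, 0.8]
grip_width: 0.0005
```

Call:
carry_out(increments=[[0,0,-0.001,0,1],[0,0,-0.001,0,1],[0,0,-0.001,0,1]])

```text
time_s: 5.1
tool_pos: [0.5152, 0.1376, 0.2589]
tool_rot: [180.0, -0.0, 3.2]
force: [-1.5, 0.5, 2.4]
grip_width: 0.0004
```

Call:
carry_out(increments=[[0,0,-0.001,0,1],[0,0,-0.001,0,1],[0,0,-0.001,0,1]])

```text
time_s: 5.4
tool_pos: [0.5152, 0.1377, 0.2579]
tool_rot: [180.0, -0.0, 3.2]
force: [-0.7, -0.4, 3.1]
grip_width: 0.0008
```

K1 gave about 2.5–3 N with 2 mm of travel below the 0.260 contact height, so it was up. Next I lift and go to K2.

Call:
carry_out(increments=[[0,0,0.008,0,1],[0,0,0.02,0,1],[0.001,-0.01,0.025,0,1],[0.002,-0.03,0.025,0,1],[0.003,-0.045,0.025,0,1],[0.0035,-0.053,0.022,0,1],[0.0035,-0.055,0.015,0,1],[0.0035,-0.055,0.009,0,1],[0.0035,-0.055,0.006,0,1],[0.0035,-0.055,0.004,0,1],[0.0035,-0.055,0.004,0,1],[0.0035,-0.055,0.004,0,1],[0.0035,-0.055,0.004,0,1]])

```text
time_s: 6.7
tool_pos: [0.5188, 0.0829, 0.262]
tool_rot: [-180.0, -0.0, 3.2]
force: [0.4, 0.6, 0.6]
grip_width: 0.0003
```

Call:
carry_out(increments=[[0,0,-0.001,0,1],[0,0,-0.002,0,1],[0,0,-0.002,0,1],[0,0,-0.002,0,1]])

```text
time_s: 7.1
tool_pos: [0.5187, 0.0826, 0.2598]
tool_rot: [-180.0, -0.0, 3.2]
force: [-1.2, 0.4, 0.1]
grip_width: 0.0003
```

Call:
carry_out(increments=[[0,0,-0.001,0,1],[0,0,-0.002,0,1],[0,0,-0.002,0,1],[0,0,-0.002,0,1]])

```text
time_s: 7.5
tool_pos: [0.5187, 0.0826, 0.2577]
tool_rot: [180.0, 0.0, 3.2]
force: [0.6, 0.9, -0.8]
grip_width: 0.0002
```

No force at 0.2577, where K1 already gave 3 N, so K2 is lower. I continue in 0.5–1 mm steps.

Call:
carry_out(increments=[[0,0,-0.001,0,1],[0,0,-0.001,0,1],[0,0,-0.001,0,1]])

```text
time_s: 7.8
tool_pos: [0.5188, 0.0827, 0.2568]
tool_rot: [-180.0, -0.0, 3.2]
force: [1.2, 0.6, -0.8]
grip_width: 0.0004
```

Call:
carry_out(increments=[[0,0,-0.0005,0,1],[0,0,-0.001,0,1],[0,0,-0.001,0,1]])

```text
time_s: 8.1
tool_pos: [0.5188, 0.0827, 0.2561]
tool_rot: [180.0, -0.0, 3.2]
force: [-1.9, 1.4, 4.5]
grip_width: 0.0005
```

Call:
carry_out(increments=[[0,0,-0.0005,0,1],[0,0,-0.0005,0,1],[0,0,-0.0005,0,1]])

```text
time_s: 8.4
tool_pos: [0.5188, 0.0826, 0.2554]
tool_rot: [180.0, -0.0, 3.2]
force: [-1.9, -0.2, 4.6]
grip_width: 0.0003
```

K2 is stiff: no contact until 0.256, then 4.5 N. It is the latched key. Now I tap K3, then K4, to finish the round.

Call:
carry_out(increments=[[0,0,0.01,0,1],[0,0,0.022,0,1],[0.001,-0.01,0.027,0,1],[0.002,-0.03,0.027,0,1],[0.003,-0.045,0.027,0,1],[0.0035,-0.053,0.025,0,1],[0.0035,-0.055,0.018,0,1],[0.0035,-0.055,0.012,0,1],[0.0035,-0.055,0.008,0,1],[0.0035,-0.055,0.0065,0,1],[0.0035,-0.055,0.0065,0,1],[0.0035,-0.055,0.0055,0,1],[0.0035,-0.055,0.0045,0,1],[0.0035,-0.055,0.0045,0,1]])

```text
time_s: 9.8
tool_pos: [0.5223, 0.028, 0.26]
tool_rot: [-180.0, -0.0, 3.2]
force: [0.8, -0.0, 2.0]
grip_width: 0.0006
```

Call:
carry_out(increments=[[0,0,-0.001,0,1],[0,0,-0.002,0,1],[0,0,-0.002,0,1],[0,0,-0.002,0,1]])

```text
time_s: 10.2
tool_pos: [0.5223, 0.0279, 0.258]
tool_rot: [-180.0, -0.0, 3.2]
force: [-0.5, 2.1, 3.1]
grip_width: 0.0007
```

K3 gave 3.1 N at 0.258, the same as K1, so it is up. Next is K4.

Call:
carry_out(increments=[[0,0,0.01,0,1],[0,0,0.022,0,1],[0.001,-0.01,0.027,0,1],[0.002,-0.03,0.027,0,1],[0.003,-0.045,0.027,0,1],[0.003,-0.053,0.025,0,1],[0.003,-0.055,0.018,0,1],[0.003,-0.055,0.01,0,1],[0.003,-0.055,0.006,0,1],[0.003,-0.055,0.004,0,1],[0.003,-0.055,0.004,0,1],[0.003,-0.055,0.003,0,1],[0.003,-0.055,0.002,0,1],[0.003,-0.055,0.002,0,1]])

```text
time_s: 11.6
tool_pos: [0.5254, -0.0271, 0.2601]
tool_rot: [-180.0, -0.0, 3.2]
force: [-0.7, 0.7, 2.1]
grip_width: 0.0003
```

Call:
carry_out(increments=[[0,0,-0.001,0,1],[0,0,-0.002,0,1],[0,0,-0.002,0,1],[0,0,-0.002,0,1]])

```text
time_s: 12.0
tool_pos: [0.5254, -0.0271, 0.2581]
tool_rot: [-180.0, -0.0, 3.2]
force: [0.6, 2.2, 2.4]
grip_width: 0.0008
```

K4 gives 2.4 N at 0.258, so it is up too. I return to K2, pause just above it, and press down slowly to the bottom (TCP about 0.2505).

Call:
carry_out(increments=[[0,0,0.01,0,1],[0,0,0.022,0,1],[-0.001,0.01,0.03,0,1],[-0.002,0.03,0.03,0,1],[-0.003,0.055,0.03,0,1],[-0.005,0.08,0.03,0,1],[-0.006,0.1,0.03,0,1],[-0.0065,0.108,0.025,0,1],[-0.0065,0.11,0.018,0,1],[-0.0065,0.11,0.01,0,1],[-0.0065,0.11,0.004,0,1],[-0.0065,0.11,0.001,0,1],[-0.0065,0.11,0.001,0,1],[-0.0065,0.11,0.001,0,1]])

```text
time_s: 13.4
tool_pos: [0.5188, 0.0822, 0.2587]
tool_rot: [180.0, 0.0, 3.1]
force: [1.2, -0.3, -0.6]
grip_width: 0.0003
```

Call:
carry_out(increments=[[0,0,-0.001,0,1],[0,0,-0.002,0,1],[0,0,-0.003,0,1],[0,0,-0.004,0,1],[0,0,-0.005,0,1],[0,0,-0.006,0,1],[0,0,-0.007,0,1],[0,0,-0.008,0,1],[0,0,-0.0085,0,1],[0,0,-0.0085,0,1],[0,0,-0.0085,0,1]])

```text
time_s: 14.5
tool_pos: [0.5189, 0.0827, 0.2514]
tool_rot: [180.0, -0.0, 3.2]
force: [-3.8, -1.1, 9.8]
grip_width: 0.0003
```

Call:
carry_out(increments=[[0,0,-0.0005,0,1],[0,0,-0.001,0,1],[0,0,-0.001,0,1],[0,0,-0.001,0,1]])

```text
time_s: 14.9
tool_pos: [0.5189, 0.0828, 0.2506]
tool_rot: [179.9, -0.0, 3.2]
force: [-3.5, -1.2, 11.1]
grip_width: 0.0003
```

At 11.1 N and about 9.5 mm of travel, K2 is past the 8 mm catch. I let go slowly, lift and move clear to look.

Call:
carry_out(increments=[[0,0,0.003,0,1],[0,0,0.008,0,1],[0,0,0.015,0,1],[0,0,0.03,0,1],[0,0,0.055,0,1],[0,0,0.09,0,1],[0,-0.02,0.12,-2,1],[0,-0.05,0.14,-5,1],[0,-0.085,0.15,-10,1],[0,-0.125,0.15,-15,1],[0,-0.165,0.15,-20,1],[0,-0.205,0.15,-25,1],[0,-0.245,0.15,-30,1],[0,-0.285,0.15,-34,1],[0,-0.32,0.15,-37,1],[0,-0.345,0.15,-39,1],[0,-0.36,0.15,-40,1],[0,-0.36,0.15,-40,1],[0,-0.36,0.15,-40,1],[0,-0.36,0.15,-40,1]])

```text
time_s: 16.9
tool_pos: [0.5194, -0.275, 0.3995]
tool_rot: [-180.0, 0.0, -36.6]
force: [0.3, 0.2, -0.2]
grip_width: 0.0005
```

Run:
```python
from h import *
print(env.get_obs()["force"].round(2) if hasattr(env.get_obs()["force"],"round") else env.get_obs()["force"])
P,D=env.read_camera("top"); S,_=env.read_camera("scene")
f=np.load("top0.npz")
for k,uv in dict(K1=(236,245),K2=(265,244),K3=(293,242),K4=(322,241)).items():
    s=np.s_[uv[1]-4:uv[1]+5,uv[0]-3:uv[0]+4]
    print(k,pt("top",uv,np.median(f["d"][s])).round(4),pt("top",uv,np.median(D[s])).round(4))
for nm,uv in dict(stopper=(233,212),vial=(322,208),dish=(246,300),amber=(243,160),burner=(300,168),fl1=(163,240),fl2=(401,230)).items():
    s=np.s_[uv[1]-1:uv[1]+2,uv[0]-1:uv[0]+2]
    a=cv2.cvtColor(f["p"],cv2.COLOR_RGB2GRAY);b=cv2.cvtColor(P,cv2.COLOR_RGB2GRAY)
    t=a[uv[1]-12:uv[1]+13,uv[0]-12:uv[0]+13];w=b[uv[1]-20:uv[1]+21,uv[0]-20:uv[0]+21]
    _,mx,_,l=cv2.minMaxLoc(cv2.matchTemplate(w,t,cv2.TM_CCOEFF_NORMED))
    print(nm,np.median(f["d"][s]).round(4),np.median(D[s]).round(4),"shift px",l[0]-8,l[1]-8,round(mx,2))
cv2.imwrite("pics/e.png",cv2.cvtColor(cv2.resize(np.hstack([P[80:330,130:430],S[60:310,120:420]]),None,fx=1.3,fy=1.3),cv2.COLOR_RGB2BGR))
```

```text
[ 0.33  0.16 -0.22]
K1 [0.5162 0.138  0.079 ] [0.5162 0.138  0.0788]
K2 [0.5185 0.0823 0.0752] [0.5185 0.0821 0.0787]
K3 [0.5228 0.0283 0.0792] [0.5228 0.0284 0.0789]
K4 [ 0.525  -0.0271  0.079 ] [ 0.525  -0.0271  0.079 ]
stopper 0.7679 0.7678 shift px 0 0 0.99
vial 0.7522 0.7521 shift px 0 0 0.99
dish 0.8204 0.82 shift px 0 0 0.87
amber 0.7544 0.7553 shift px 0 0 1.0
burner 0.7824 0.7835 shift px 0 0 0.99
fl1 0.7442 0.7444 shift px 0 0 1.0
fl2 0.7317 0.7311 shift px -1 -1 0.9
```

View pics/e.png

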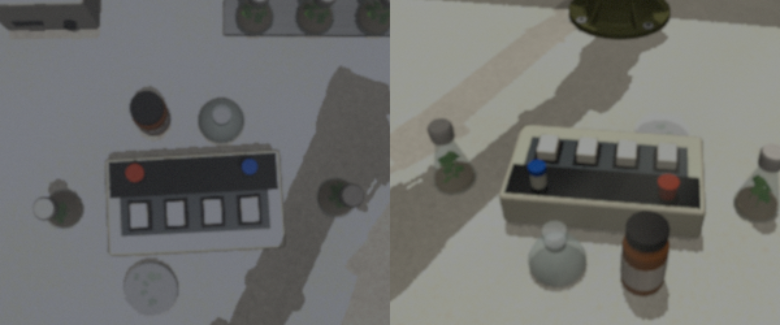

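All four key tops, at (140,215) to (250,210) in the left view, are level at 0.079 m. The bystanders have not moved; flask2's -1 px shift comes with the arm's shadow falling on it. The robot is clear, so I hand in.

```bash
python3 -c "
from cell import env
print(env.sign_off())"
```

```text
the job is handed in; nothing more can be done
None
```

I tapped the four keys from left to right. The second from the left was the latched one, and it sprang up after I pressed it right down. I have handed the job in at about 17 s of the 51 s allowed; no verdict is reported.

- **Taps:** The first, third and fourth keys gave 2.4–3.1 N at about 2 mm of travel, so they were up. The second key gave nothing until about 4 mm lower, then 4.5 N.
- **Press:** I pushed the second key to about 9.5 mm of travel, peaking near 11 N, then let go slowly.
- **Last checks:** Depth puts all four key tops level at about 0.079 m; the second key was at 0.075 m at the start.
- **Bystanders:** The bystanders match their starting positions with no shift in the top view. The exception is flask2, which showed a 1-pixel shift (about 2 mm) with the arm's shadow falling on it.
- **Robot:** It touched nothing at the end.

The force readings carried about 1 N of noise, so I judged the taps on height and force together.

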